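# Open a reagent jar with a squeeze-and-turn safety cap

## Robot

A 6-joint arm with a two-finger parallel gripper is mounted at the origin on the work surface. World frame = base frame: x ahead of the robot, y to its left, z up, the work surface at z = 0. Lengths are in m, angles in rad, forces in N, time in s.
With the tool pointing down it reaches from about 0.3 to 1 m from the base axis. Payload 5.1 kg.
Tool frame: the origin (TCP) lies between the finger pads; the fingertips stand 14 mm ahead of it and the grasp point (between the pads) lies 5 mm behind it; z points along the fingers, y is the direction in which the jaws open and shut (so a half turn about z gives the same grasp; the last joint's range is limited). The gripper opens to 95 mm and grips with 3 to 60 N. Pads are 20 mm wide; open, the fingers measure 119 mm over their backs; the gripper's body (75 mm by 180 mm) begins 59 mm behind the grasp point.
Start: joints at [-0.083, 0.124, 1.65, -0, 1.367, -0.083], TCP at [0.65, -0, 0.229] pointing down, gripper open.
Joint ranges: [-2.61, 2.61], [-1.02, 2.33], [0.03, 2.71], [-1.35, 4.49], [0.32, 2.68], [-2.91, 2.91]. Speed limits (rad/s): [2.57, 2.57, 3.14, 3.14, 3.14, 3.14].

## Interface

Orientations are given as a 3x3 rotation matrix whose columns are the frame's x, y, z axes.
In Python, from station import observe, vision, workorder gives the robot as it stands. The module is installed in compiled form; this text tells all that it offers.
- The arm moves only by the tool arm_command, never from a script. Its argument "steps" is a list of rows, each a list of 5 numbers: the shift along the tool's x, y, z in m, then the turn about the tool's z in rad, then the opening, from 0 (shut) to 1 (fully open). In form: [[tx, ty, tz, twist, hand], ...]. A call has 1 to 12 rows; each row shifts and turns the pose as measured when the row begins, along the tool's axes as they then stand; what a row does not reach is not made up. A row lasts 1/12 s, in which the tool goes at most 41.7 mm and 7.16 degrees, less where a joint would pass 70% of its speed; a pose out of reach is approached as far as the arm can. A call with a gripper value outside its range is refused whole. The fingers move at their own pace and stop on an object; "grip_force" is the grip in N (left out, the last holds). Time passes only in rows, so rows that do not move let the fingers close. It gives the time, the measured TCP pose, the force and the opening at its end, in the units of the state.
- observe(): the state, without advancing time (a new reading comes with each control period).
- vision.read_camera(name): name is "scene" or "side" or "wrist"; returns the picture (480x640x3 uint8, red, green, blue); there is no depth.
- vision.camera_params(name): a dict with "camera_matrix" (3x3 intrinsics, pixels), "view" (4x4, takes a point from world to camera coordinates); the wrist camera has in their place "hand_eye" (4x4, takes a point from camera to tool coordinates, whose origin is the TCP and whose axes are the flange's). Camera axes: x right, y down, z forward; pixel columns grow to the right and rows downward; lengths in m; the calibration is good to about 2 mm. A picture is of the moment at which its call begins: read the wrist's pose just before it. camera_params takes no time and is no camera call.
- workorder.close_job(): hands the job in, once; it reports no verdict.
The state is a dict: "t": time; "joint_positions": joint angles; "joint_velocities": joint speeds; "tau": joint torques, N m; "ee_pos": TCP position; "tcp_rot": TCP orientation; "ft_force": force on the tool from outside, world axes, zero at the start; "torque": the same for the moment, N m; "opening": finger opening in m.
Only numpy, scipy, OpenCV 4.12 (cv2) and the standard library are available. Lean on these libraries where they do the work, as an engineer would, in place of code of your own. Each camera call takes 0.05 s, during which the arm holds its last target.

## Task

Open the clamped brown jar: squeeze the two orange tabs of its safety cap inward, gently enough not to crack them, keep them squeezed and turn the cap counter-clockwise until you feel it reach its end stop or come free, without wrenching the jar. Lift the cap off and set it down (do not drop it) right way up and flat inside the blue tray, then let go. Leave the other things on the bench where they are.

Things in the scene. Friction and masses are not known exactly. Their poses are not given: they have to be found in the camera images.
- jar: brown jar, 76 mm wide, clamped fast in a 120 mm square metal holder; it cannot move or turn. Origin on its axis at bench level, z up. Black shoulder at z = 99 mm, 68 mm wide. More than about 42 N in all on jar and neck (pushing, wrenching on a stop, pulling on the lugs) damages it
- stops (a point): centre of the jar's shoulder (z = 99 mm; axes as the jar's). Four small black stop blocks rise from it to z = 107 mm, 28 to 33 mm out from the axis, in pairs along the jar's x axis; each pair holds the foot of one cap tab between its blocks with 1.5 mm play on either side
- neck_top (a point): centre of the mouth, z = 130 mm. The 32 mm wide neck has two bayonet lugs and a turn stop hidden under the cap; their angle differs from jar to jar. The cap comes free to lift after 21 to 74 degrees of turn (nobody knows where) and 5 or 6 degrees later, at 26 to 80 degrees, meets a stiff end stop (0.12 N m more per degree). Lifted too early it hooks after 1.5 mm
- cap: white safety cap, 47 mm wide, 34 mm tall, about 50 g, with two orange side tabs on its x axis, 62 mm across them (52 mm when pushed in). Origin on its axis half-way up, 17 mm above its flat underside (which is 100 mm above the bench on the jar); z up. Fits the neck with 1 mm play. With both tabs in it unscrews counter-clockwise seen from above, with little drag (under 0.1 N m)
- tab_a: orange tab on the cap's +x side: plate 20 mm wide, 5 mm thick, 10 to 33 mm above the cap's underside; 8 mm wide locking foot below it. Origin mid-thickness, 28.5 mm from the cap's axis when out, level with the cap's origin; axes as the cap's. Sprung: moves at 5 N, fully in (5 mm, firm) at 11 N, cracks above 60 N. Keep fingertips over 7 mm above the cap's underside, clear of the stops
- tab_b: the same orange tab on the cap's -x side, moving the other way; both must be in for the cap to turn
- tray: shallow blue tray fixed on the bench, 160 x 160 mm outside, rim 12 mm high, walls and floor 4 mm thick; origin at the centre of its underside at bench level, z up
- plain_jar: bystander: 54 mm wide, 95 mm tall brown jar with a plain white lid and no tabs; origin under its foot
- beaker: bystander: clear beaker 58 mm wide, 75 mm tall; origin under its foot
- tube_rack: bystander: blue tube rack 52 x 150 x 53 mm; origin under its foot
- tip_box: bystander: yellow pipette-tip box 72 x 112 x 64 mm with a clear lid; origin under its foot
- timer: bystander: white bench timer 65 x 65 x 19 mm; origin under its foot
- card_box: bystander: brown card box 90 x 60 x 45 mm; origin under its foot
- wash_bottle: bystander: white bottle with a red top, 60 mm wide, 150 mm tall; origin under its foot
There are look-alikes about, which are no part of the job. What is shaped like the cap but turquoise or yellow is not meant.

How it is judged:
By the outcome, as a careful person would: the job done as asked, in the order asked, and still so for the second after the job is handed in, with the robot touching nothing.
It also fails if it takes over 72 s, if anything falls off the work surface, if the arm or the gripper's body presses on something with over 40 N, if the wrist force passes 120 N, or if a joint passes its speed limit or range.

## Working session

There is one attempt and no reset: what is moved stays moved. The work goes in short steps, Python scripts to look and compute and a tool call to move; the robot and the scene stay as the last step left them, time stands still between calls to the robot, and variables do not carry over. Pictures are saved under pics/ and viewed, and the job is handed in when it is done.

Besides the shell and the picture viewer there is one more tool, called after "Request:" as name([rows], argument=value, ...), one row to a line, values as JSON. arm_command: Moves the arm, as the interface text tells. Its arguments: {"type":"object","properties":{"steps":{"type":"array"},"grip_force":{"type":"number"}},"required":["steps"]}

```bash
mkdir -p pics
cat > h.py <<'E'
import numpy as np, cv2
from station import observe, vision, workorder
def snap(name,tag):
    s=observe(); im=np.array(vision.read_camera(name)); cv2.imwrite(f'pics/{tag}.png',im[:,:,::-1]); np.save(f'pics/{tag}.npy',im)
    np.savez(f'pics/{tag}_pose.npz',p=s['ee_pos'],R=s['tcp_rot']); return im,s
def cam(name,tag=None):
    P=vision.camera_params(name);K=np.array(P['camera_matrix'])
    if name!='wrist': T=np.linalg.inv(np.array(P['view']))
    else:
        z=np.load(f'pics/{tag}_pose.npz');W=np.eye(4);W[:3,:3]=z['R'];W[:3,3]=z['p'];T=W@np.array(P['hand_eye'])
    return K,T
def ray(K,T,u,v):
    d=T[:3,:3]@np.linalg.inv(K)@np.array([u,v,1.]);return T[:3,3],d/np.linalg.norm(d)
def onplane(K,T,u,v,z):
    o,d=ray(K,T,u,v);return o+d*(z-o[2])/d[2]
def proj(K,T,X):
    c=np.linalg.inv(T)@np.append(X,1);q=K@c[:3];return q[:2]/q[2]
def tri(rs):
    A=np.zeros((3,3));b=np.zeros(3)
    for o,d in rs:
        M=np.eye(3)-np.outer(d,d);A+=M;b+=M@o
    X=np.linalg.solve(A,b);return X,[np.linalg.norm((np.eye(3)-np.outer(d,d))@(X-o)) for o,d in rs]
E
python3 - <<'E'
from h import *
for n in ['scene','side','wrist']:
    im,s=snap(n,n+'0');K,T=cam(n,n+'0');print(n,K.tolist(),T.round(3).tolist())
print(s)
E
```

```text
scene [[505.03007471295354, 0.0, 320.8386441402216], [0.0, 505.03007471295354, 244.09433547962163], [0.0, 0.0, 1.0]] [[0.343, 0.763, -0.548, 1.271], [0.939, -0.278, 0.202, -0.274], [0.002, -0.584, -0.812, 1.165], [0.0, 0.0, 0.0, 1.0]]
side [[587.6039932531692, 0.0, 322.6049066847125], [0.0, 587.6039932531692, 240.16651103815607], [0.0, 0.0, 1.0]] [[-0.959, -0.186, 0.216, 0.227], [-0.284, 0.675, -0.681, 1.051], [-0.019, -0.714, -0.7, 1.181], [0.0, 0.0, 0.0, 1.0]]
wrist [[420.9020187831132, 0.0, 317.17851251245213], [0.0, 420.9020187831132, 245.1362303864865], [0.0, 0.0, 1.0]] [[1.0, 0.001, -0.002, 0.65], [0.001, -0.972, -0.237, 0.066], [-0.002, 0.237, -0.972, 0.383], [0.0, 0.0, 0.0, 1.0]]
{'t': 0.1, 'joint_positions': array([-8.25934011e-02,  1.24466686e-01,  1.65152202e+00, -8.18508313e-06,
        1.36747031e+00, -8.25886451e-02]), 'joint_velocities': array([ 0.00119025, -0.00138587, -0.00256323,  0.00048302, -0.0027863 ,
       -0.00047681]), 'tau': array([ 5.00436727e-04, -4.18875861e+01, -3.61097610e+01,  7.76667567e-02,
        4.61263221e-02, -8.66308574e-05]), 'ee_pos': array([6.49458735e-01, 1.77909480e-05, 2.27501702e-01]), 'tcp_rot': array([[ 3.23154445e-06,  9.99998269e-01, -1.86065910e-03],
       [ 9.99999989e-01, -2.95992183e-06,  1.45984673e-04],
       [ 1.45978913e-04, -1.86065956e-03, -9.99998258e-01]]), 'ft_force': array([-0.27497904, -0.35792914, -1.61213558]), 'torque': array([0.0014419 , 0.03684565, 0.04897768]), 'opening': 0.0948779684841047}
```

View pics/scene0.png

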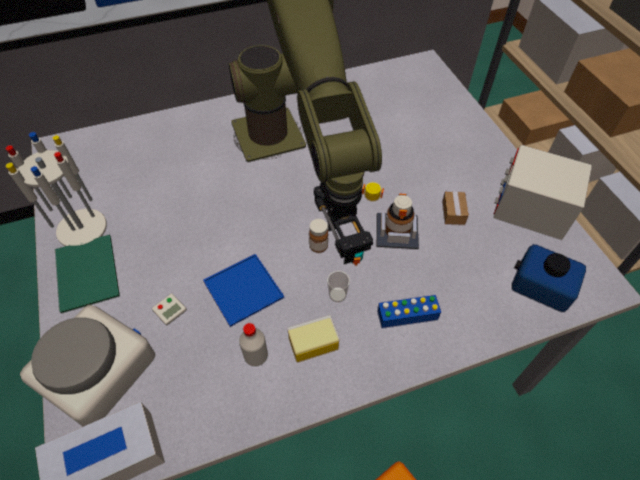

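View pics/side0.png

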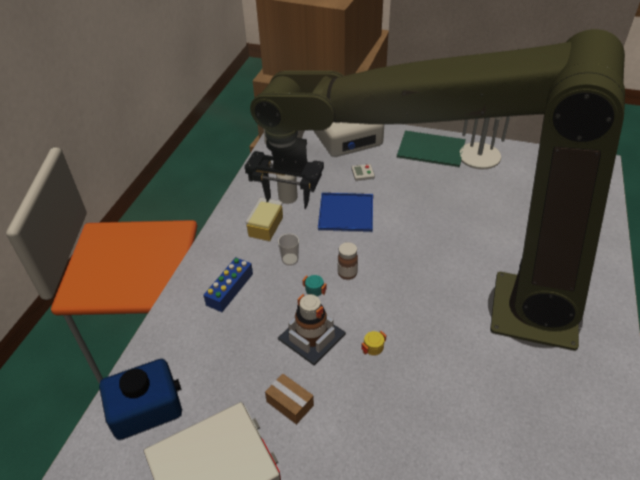

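View pics/wrist0.png

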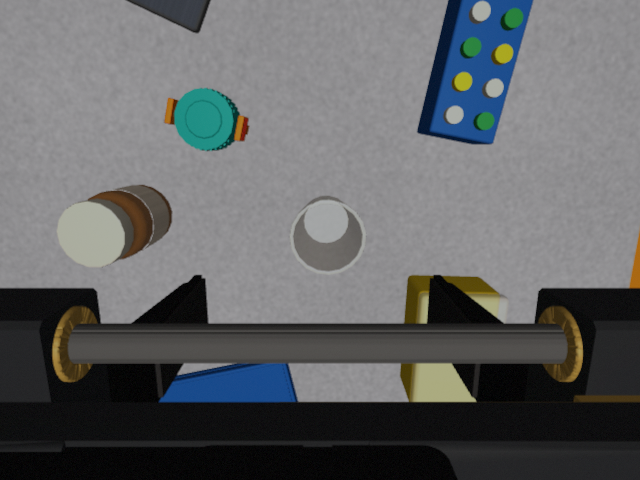

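The scene view shows the white cap on the jar at about (402,205) and the tray at (243,289). In the side view the cap is at about (311,307) and the tray at (346,211). I'll enlarge both and triangulate.

Run:
```python
from h import *
a=cv2.imread('pics/scene0.png')[180:260,340:440];b=cv2.imread('pics/side0.png')[265:365,260:400]
cv2.imwrite('pics/crop0.png',np.hstack([cv2.resize(a,(400,320),interpolation=2),cv2.resize(b,(400,320),interpolation=2)]))
cs={}
for n in ['scene','side']:
    im=np.load(f'pics/{n}0.npy');K,T=cam(n)
    hsv=cv2.cvtColor(im,cv2.COLOR_RGB2HSV)
    m=cv2.inRange(hsv,(105,150,70),(125,255,255))
    nn,l,st,c=cv2.connectedComponentsWithStats(m)
    for i in range(1,nn):
        if st[i,4]>400: print(n,'blue',c[i],st[i])
        if st[i,4]>400 and n+'t' not in cs: pass
    o=cv2.inRange(hsv,(3,150,120),(16,255,255));nn,l,st,c=cv2.connectedComponentsWithStats(o)
    for i in range(1,nn):
        if st[i,4]>5: print(n,'orange',c[i],st[i])
    # rough cap
r=[ray(*cam('scene'),402,202),ray(*cam('side'),311,305)];print(tri(r))
r=[ray(*cam('scene'),243,289),ray(*cam('side'),346,211)];print(tri(r))
```

```text
scene blue [552.34700315 273.06624606] [ 521  245   64   54 1585]
scene blue [242.737889   289.26243183] [ 204  255   79   71 3117]
scene blue [408.79925187 311.7680798 ] [379 296  62  31 802]
scene blue [ 93.93913043 450.45072464] [  64  428   62   47 1380]
scene orange [363.375 186.875] [362 185   3   4   8]
scene orange [381.66666667 190.83333333] [381 189   2   4   6]
scene orange [402.5 194. ] [400 194   6   1   6]
scene orange [402.6875 210.5625] [399 210   8   3  16]
scene orange [357.09090909 258.45454545] [354 257   6   3  11]
scene orange [396.56666667 472.80769231] [377 462  39  18 390]
side blue [345.88006757 211.64470721] [ 319  194   53   36 1776]
side blue [135.06700767 393.06905371] [ 101  360   70   61 1955]
side orange [122.2080806  265.10722731] [  51  221  145   91 9727]
side orange [323.25  286.125] [322 285   4   4   8]
side orange [300.16666667 297.16666667] [299 295   4   5   6]
side orange [319. 309.] [316 307   7   5  15]
side orange [382.84615385 334.        ] [380 332   6   5  13]
side orange [364.84210526 345.42105263] [362 343   6   6  19]
(array([0.51594303, 0.23708149, 0.12695299]), [np.float64(0.0013023033255813402), np.float64(0.0013023033255813953)])
(array([ 0.5566692 , -0.23107336,  0.00510177]), [np.float64(0.0004878554479545737), np.float64(0.0004878554479546213)])
```

View pics/crop0.png

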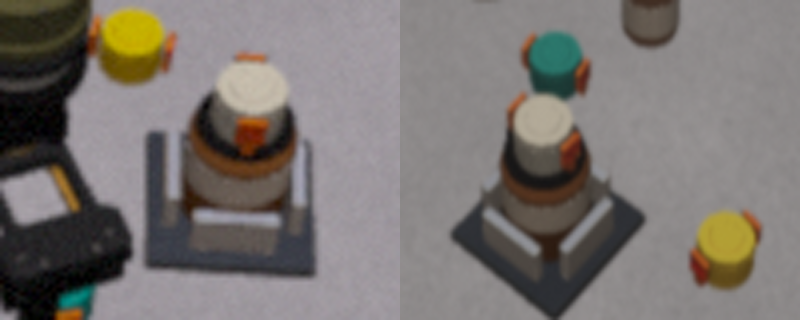

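Request:
arm_command([
  [0.028,-0.026,-0.006,0,1],
  [0.028,-0.026,-0.006,0,1],
  [0.028,-0.026,-0.006,0,1],
  [0.028,-0.026,-0.006,0,1],
  [0.028,-0.026,-0.006,0,1],
  [0,0,0,0,1],
  [0,0,0,0,1],
  [0,0,0,0,1],
])

```text
t: 0.82
ee_pos: [0.5129, 0.1442, 0.2538]
tcp_rot: [[0.003, 1.0, -0.009], [1.0, -0.003, 0.0], [0.0, -0.009, -1.0]]
ft_force: [0.3, -0.5, 0.2]
opening: 0.0949
```

Run:
```python
from h import *
im,s=snap('wrist','w1');print(s['t'],s['ee_pos'],s['tcp_rot'].round(4).tolist())
```

```text
0.8167 [0.51291831 0.14417888 0.25380118] [[0.0031, 1.0, -0.0091], [1.0, -0.0031, 0.0004], [0.0004, -0.0091, -1.0]]
```

View pics/w1.png

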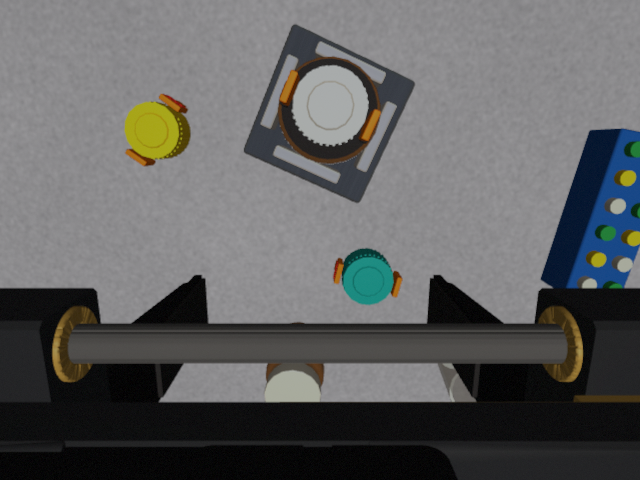

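```bash
cat > m.py <<'E'
from h import *
def meas(tag,box):
    im=np.load(f'pics/{tag}.npy');hsv=cv2.cvtColor(im,cv2.COLOR_RGB2HSV);M=np.zeros(im.shape[:2],np.uint8);x0,x1,y0,y1=box;M[y0:y1,x0:x1]=255
    o=cv2.inRange(hsv,(3,170,110),(20,255,255))&M
    nn,l,st,c=cv2.connectedComponentsWithStats(o)
    tabs=[(c[i],st[i,4],cv2.minAreaRect(np.argwhere(l==i)[:,::-1].astype(np.float32))) for i in range(1,nn) if st[i,4]>60]
    w=cv2.inRange(hsv,(0,0,120),(180,60,255))&M
    nn,l,st,c=cv2.connectedComponentsWithStats(w);i=1+np.argmax(st[1:,4])
    cn=max(cv2.findContours((l==i).astype(np.uint8),0,1)[0],key=cv2.contourArea)
    return tabs,cv2.minEnclosingCircle(cn),cv2.fitEllipse(cn)
E
python3 - <<'E'
from m import *
tabs,ci,el=meas('w1',(270,395,62,150))
for t in tabs:print(t)
print(ci,el)
K,T=cam('wrist','w1')
print(onplane(K,T,*el[0],.134)[:2])
ps=[onplane(K,T,*t[0],.132)[:2] for t in tabs];print(ps);d=ps[1]-ps[0];print('len',np.linalg.norm(d),'mid',(ps[0]+ps[1])/2,'ang',np.degrees(np.arctan2(d[1],d[0])))
c=[(294,26),(413,82),(359,202),(246,152)];q=[onplane(K,T,*x,.004)[:2] for x in c]
print('holder',q,np.mean(q,0))
E
```

```text
(array([288.25095057,  86.19011407]), np.int32(263), ((288.17608642578125, 85.95838928222656), (8.119571685791016, 33.61418914794922), 22.2490234375))
(array([370.81439394, 124.69318182]), np.int32(264), ((370.93658447265625, 124.4707260131836), (8.101791381835938, 33.17544174194336), 24.77513885498047))
((330.31103515625, 105.05087280273438), 40.389312744140625) ((329.8562316894531, 104.82743072509766), (74.72261810302734, 79.3630142211914), 7.7265849113464355)
[0.52045199 0.23337522]
[array([0.4945716 , 0.24465948]), array([0.54649821, 0.22147229])]
len 0.056868432535321985 mid [0.52053491 0.23306588] ang -24.06256250455436
holder [array([0.49113558, 0.31037539]), array([0.59809473, 0.26360488]), array([0.55158841, 0.15468533]), array([0.44419679, 0.20212995])] [0.52125388 0.23269889]
```

Request:
arm_command([
  [0.034,-0.017,0.01,0,1],
  [0,0,0.01,0.105,1],
  [0,0,0.01,0.105,1],
  [0,0,0.01,0.105,1],
  [0,0,0.0,0.105,1],
  [0,0,0,0,1],
  [0,0,0,0,1],
])

```text
t: 1.45
ee_pos: [0.5006, 0.1732, 0.2091]
tcp_rot: [[0.437, 0.9, -0.013], [0.9, -0.437, -0.002], [-0.007, -0.011, -1.0]]
ft_force: [0.5, -1.4, -0.2]
opening: 0.0947
```

Run:
```python
from h import *
im,s=snap('wrist','w2');print(s['t'],s['ee_pos'],s['tcp_rot'].round(4).tolist(),s['joint_positions'])
```

```text
1.45 [0.50055688 0.17320896 0.20913499] [[0.4366, 0.8996, -0.0128], [0.8996, -0.4367, -0.0021], [-0.0075, -0.0106, -0.9999]] [ 2.31301736e-01 -1.23132687e-01  1.93047523e+00  9.07480945e-04
  1.34716564e+00  6.82977953e-01]
```

View pics/w2.png

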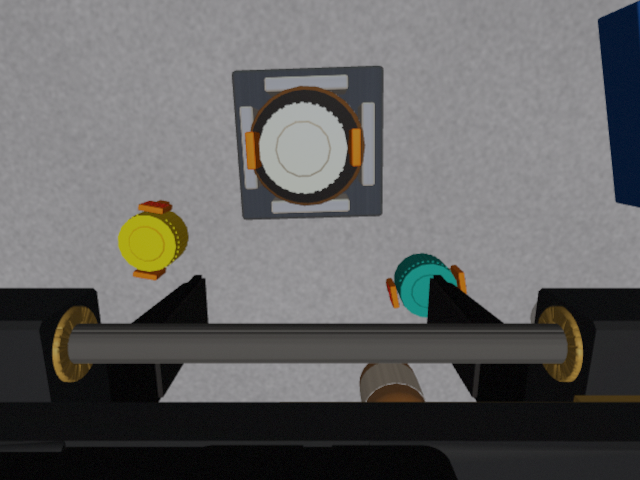

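Run:
```python
from m import *
tabs,ci,el=meas('w2',(240,370,90,210))
for t in tabs:print(t)
print(ci,el)
K,T=cam('wrist','w2');K1,T1=cam('wrist','w1')
print(onplane(K,T,*el[0],.134)[:2])
ps=[onplane(K,T,*t[0],.132)[:2] for t in tabs];print(ps);d=ps[1]-ps[0];print('len',np.linalg.norm(d),'mid',(ps[0]+ps[1])/2,'ang',np.degrees(np.arctan2(d[1],d[0])))
t1,_,e1=meas('w1',(270,395,62,150))
print('2view',tri([ray(K,T,*el[0]),ray(K1,T1,*e1[0])]))
for z in range(2):
  for j in range(2): print(z,j,tri([ray(K,T,*tabs[z][0]),ray(K1,T1,*t1[j][0])]))
p=np.array([.5205,.233,0]);s=observe();R=s['tcp_rot'];
g=np.array([*p[:2],.125])-s['ee_pos'];print('tool delta to grasp',R.T@g,'toolyang',np.degrees(np.arctan2(R[1,1],R[0,1])))
```

```text
(array([355.67213115, 146.37978142]), np.int32(366), ((355.5, 147.0), (38.0, 9.0), 90.0))
(array([250.36645963, 149.97204969]), np.int32(322), ((250.34295654296875, 150.14382934570312), (38.115386962890625, 8.647469520568848), 86.18592071533203))
((303.0, 147.5), 46.15473175048828) ((302.79290771484375, 147.57568359375), (87.27333068847656, 90.46147155761719), 172.7733154296875)
[0.52086645 0.2337598 ]
[array([0.5466163 , 0.22193886]), array([0.49475256, 0.24497012])]
len 0.05674757216535834 mid [0.52068443 0.23345449] ang 156.0553049277781
2view (array([0.52052023, 0.23386692, 0.12913003]), [np.float64(0.00015166712238181873), np.float64(0.00015166712238185595)])
0 0 (array([0.52152528, 0.22486203, 0.36116227]), [np.float64(0.013268629554822267), np.float64(0.013268629554822171)])
0 1 (array([0.54681402, 0.22178093, 0.12831626]), [np.float64(4.414790549672324e-05), np.float64(4.414790549660516e-05)])
1 0 (array([0.49424742, 0.24516102, 0.1290589 ]), [np.float64(5.620957361407769e-05), np.float64(5.620957361414871e-05)])
1 1 (array([0.52493803, 0.22465696, 0.32384912]), [np.float64(0.010648268098556745), np.float64(0.010648268098556686)])
tool delta to grasp [ 0.06310944 -0.00743257  0.0839154 ] toolyang -25.905752351551897
```

Request:
arm_command([
  [0.032,-0.004,0,-0.033,1],
  [0.031,-0.004,0,0,1],
  [0,0,0,0,1],
  [0,0,0.025,0,1],
  [0,0,0.02,0,1],
  [0,0,0,0,1],
  [0,0,0,0,1],
], grip_force=25)

```text
t: 2.08
ee_pos: [0.5253, 0.2326, 0.166]
tcp_rot: [[0.399, 0.917, -0.006], [0.917, -0.399, -0.002], [-0.004, -0.005, -1.0]]
ft_force: [0.6, 0.3, -0.3]
opening: 0.0952
```

```bash
cat > d.py <<'E'
from h import *
import sys
p=np.array([float(x) for x in sys.argv[1:4]]);s=observe();R=s['tcp_rot']
print(s['t'],s['ee_pos'].round(4),'f',s['ft_force'].round(2),'tq',s['torque'].round(3),'op',s['opening'].round(4),'delta',(R.T@(p-s['ee_pos'])).round(4),'yang',np.degrees(np.arctan2(R[1,1],R[0,1])).round(2),'z',R[:,2].round(4),'j',s['joint_positions'].round(3))
E
python3 d.py .5207 .2335 .126
```

```text
Traceback (most recent call last):
  File "d.py", line 4, in <module>
    print(s['t'],s['ee_pos'].round(4),'f',s['ft_force'].round(2),'tq',s['torque'].round(3),'op',s['opening'].round(4),'delta',(R.T@(p-s['ee_pos'])).round(4),'yang',np.degrees(np.arctan2(R[1,1],R[0,1])).round(2),'z',R[:,2].round(4),'j',s['joint_positions'].round(3))
                                                                                                ^^^^^^^^^^^^^^^^^^
AttributeError: 'float' object has no attribute 'round'
```

```bash
sed -i "s/s\['opening'\].round(4)/round(s['opening'],4)/" d.py
python3 d.py .5207 .2335 .126
```

```text
2.0833 [0.5253 0.2326 0.166 ] f [ 0.64  0.32 -0.28] tq [-0.023  0.034 -0.023] op 0.0952 delta [-0.0009 -0.0043  0.0401] yang -23.51 z [-0.0064 -0.0017 -1.    ] j [0.323 0.01  1.878 0.    1.26  0.733]
```

Request:
arm_command([
  [-0.001,-0.004,0.01,0.01,1],
  [0,0,0,0,1],
  [0,0,0,0,1],
])

```text
t: 2.33
ee_pos: [0.5221, 0.2325, 0.1579]
tcp_rot: [[0.409, 0.913, -0.003], [0.913, -0.409, -0.001], [-0.002, -0.003, -1.0]]
ft_force: [0.1, 0.3, 0.3]
opening: 0.0953
```

```bash
python3 d.py .5207 .2335 .126
python3 - <<'E'
from h import *
snap('wrist','w3')
E
```

```text
2.3333 [0.5221 0.2325 0.1579] f [0.12 0.3  0.35] tq [ 0.009 -0.002 -0.007] op 0.0953 delta [ 0.0005 -0.0016  0.0319] yang -24.14 z [-3.5e-03 -9.0e-04 -1.0e+00] j [0.325 0.009 1.893 0.    1.243 0.746]
```

View pics/w3.png

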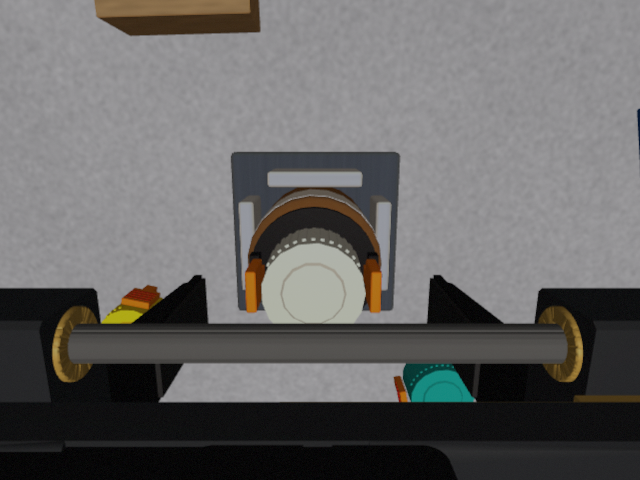

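The cap lies between the fingers, with the tabs at columns 254 and 373 and the jaws centred near 317. I'll descend.

Request:
arm_command([
  [0.0005,-0.0015,0.014,0,1],
  [0,0,0.012,0,1],
  [0,0,0,0,1],
  [0,0,0,0,1],
])

```text
t: 2.72
ee_pos: [0.5213, 0.2337, 0.131]
tcp_rot: [[0.409, 0.913, -0.001], [0.913, -0.409, -0.0], [-0.0, -0.001, -1.0]]
ft_force: [-0.9, -0.2, 0.3]
opening: 0.0954
```

```bash
python3 d.py .5207 .2335 .126
```

```text
2.7167 [0.5213 0.2337 0.131 ] f [-0.86 -0.17  0.25] tq [-0.006  0.067 -0.032] op 0.0954 delta [-0.0004 -0.0005  0.005 ] yang -24.13 z [-8.e-04 -1.e-04 -1.e+00] j [0.327 0.033 1.916 0.    1.193 0.748]
```

Request:
arm_command([
  [-0.0004,-0.0005,0.004,0,0.8],
  [0,0,0,0,0.68],
  [0,0,0,0,0.68],
  [0,0,0,0,0.68],
  [0,0,0,0,0.68],
], grip_force=20)

```text
t: 3.13
ee_pos: [0.5204, 0.2335, 0.126]
tcp_rot: [[0.409, 0.913, -0.002], [0.913, -0.409, -0.0], [-0.001, -0.001, -1.0]]
ft_force: [0.2, -0.1, 0.3]
opening: 0.068
```

```bash
python3 d.py .5207 .2335 .126
```

```text
3.1333 [0.5204 0.2335 0.126 ] f [ 0.22 -0.11  0.29] tq [ 0.034  0.066 -0.041] op 0.068 delta [0.0001 0.0002 0.    ] yang -24.12 z [-1.7e-03 -4.0e-04 -1.0e+00] j [0.328 0.037 1.921 0.    1.185 0.748]
```

Request:
arm_command([
  [0,0,0,0,0.6],
  [0,0,0,0,0.6],
  [0,0,0,0,0.6],
], grip_force=20)

```text
t: 3.38
ee_pos: [0.5208, 0.2336, 0.1266]
tcp_rot: [[0.409, 0.913, -0.001], [0.913, -0.409, -0.0], [-0.0, -0.001, -1.0]]
ft_force: [1.0, 0.5, -1.0]
opening: 0.0574
```

```bash
python3 d.py .5207 .2335 .126
```

```text
3.3833 [0.5208 0.2336 0.1266] f [ 1.02  0.49 -1.01] tq [-0.021  0.047  0.025] op 0.0574 delta [-0.0001 -0.      0.0006] yang -24.12 z [-8.e-04 -1.e-04 -1.e+00] j [0.328 0.037 1.921 0.    1.185 0.748]
```

Request:
arm_command([
  [0,0,0,0,0.5],
  [0,0,0,0,0.45],
  [0,0,0,0,0.45],
  [0,0,0,0,0.45],
], grip_force=22)

```text
t: 3.72
ee_pos: [0.5206, 0.2335, 0.1264]
tcp_rot: [[0.409, 0.913, -0.001], [0.913, -0.409, -0.0], [-0.001, -0.001, -1.0]]
ft_force: [-0.5, 1.3, -1.4]
opening: 0.0515
```

```bash
python3 d.py .5207 .2335 .126
```

```text
3.7167 [0.5206 0.2335 0.1264] f [-0.55  1.25 -1.36] tq [-0.06   0.054 -0.039] op 0.0515 delta [0.     0.0001 0.0004] yang -24.12 z [-1.1e-03 -2.0e-04 -1.0e+00] j [0.328 0.037 1.921 0.    1.185 0.748]
```

Request:
arm_command([
  [0,0,0,-0.04,0.45],
  [0,0,0,-0.04,0.45],
  [0,0,0,0,0.45],
])

```text
t: 3.97
ee_pos: [0.5206, 0.2336, 0.1264]
tcp_rot: [[0.331, 0.944, -0.001], [0.944, -0.331, -0.0], [-0.0, -0.001, -1.0]]
ft_force: [0.4, -0.4, -0.8]
opening: 0.0518
```

```bash
python3 d.py .5207 .2335 .126
```

```text
3.9667 [0.5206 0.2336 0.1264] f [ 0.37 -0.39 -0.78] tq [-0.032  0.006  0.014] op 0.0518 delta [-0.      0.0001  0.0004] yang -19.35 z [-1.2e-03 -1.0e-04 -1.0e+00] j [0.328 0.037 1.921 0.    1.185 0.665]
```

Request:
arm_command([
  [0,0,0,-0.05,0.45],
  [0,0,0,-0.05,0.45],
  [0,0,0,-0.05,0.45],
  [0,0,0,0,0.45],
])

```text
t: 4.3
ee_pos: [0.5205, 0.2336, 0.1263]
tcp_rot: [[0.184, 0.983, -0.001], [0.983, -0.184, -0.0], [-0.0, -0.001, -1.0]]
ft_force: [0.2, -0.1, -0.3]
opening: 0.0517
```

```bash
python3 d.py .5207 .2335 .126
```

```text
4.3 [0.5205 0.2336 0.1263] f [ 0.2  -0.15 -0.27] tq [ 0.017  0.031 -0.03 ] op 0.0517 delta [-0.0001  0.0002  0.0003] yang -10.61 z [-1.3e-03 -1.0e-04 -1.0e+00] j [0.328 0.037 1.921 0.    1.185 0.513]
```

Request:
arm_command([
  [0,0,0,-0.05,0.45],
  [0,0,0,-0.05,0.45],
  [0,0,0,-0.05,0.45],
  [0,0,0,-0.04,0.45],
  [0,0,0,0,0.45],
])

```text
t: 4.72
ee_pos: [0.5205, 0.2336, 0.1264]
tcp_rot: [[-0.003, 1.0, -0.002], [1.0, 0.003, -0.0], [-0.0, -0.002, -1.0]]
ft_force: [-0.6, -0.5, -1.2]
opening: 0.0517
```

```bash
python3 d.py .5207 .2335 .126
```

```text
4.7167 [0.5205 0.2336 0.1264] f [-0.57 -0.46 -1.2 ] tq [-0.031  0.014  0.018] op 0.0517 delta [-0.0001  0.0002  0.0003] yang 0.18 z [-1.5e-03 -1.0e-04 -1.0e+00] j [0.328 0.037 1.921 0.    1.185 0.324]
```

Request:
arm_command([
  [0,0,0,-0.03,0.45],
  [0,0,0,0,0.45],
])

```text
t: 4.88
ee_pos: [0.5205, 0.2336, 0.1264]
tcp_rot: [[-0.029, 1.0, -0.001], [1.0, 0.029, -0.0], [-0.0, -0.001, -1.0]]
ft_force: [-0.3, 0.7, -0.1]
opening: 0.0517
```

```bash
python3 d.py .5207 .2335 .126
```

```text
4.8833 [0.5205 0.2336 0.1264] f [-0.28  0.66 -0.15] tq [-0.026  0.006 -0.023] op 0.0517 delta [-0.0001  0.0002  0.0004] yang 1.67 z [-1.5e-03 -1.0e-04 -1.0e+00] j [0.328 0.037 1.921 0.    1.185 0.298]
```

Request:
arm_command([
  [0,0,0,-0.03,0.45],
  [0,0,0,0,0.45],
])

```text
t: 5.05
ee_pos: [0.5205, 0.2336, 0.1264]
tcp_rot: [[-0.055, 0.998, -0.001], [0.998, 0.055, -0.0], [-0.0, -0.001, -1.0]]
ft_force: [0.8, 0.0, -1.1]
opening: 0.0519
```

```bash
python3 d.py .5207 .2335 .126
```

```text
5.05 [0.5205 0.2336 0.1264] f [ 0.78  0.02 -1.07] tq [ 0.015 -0.024  0.013] op 0.0519 delta [-0.0001  0.0002  0.0004] yang 3.16 z [-1.4e-03 -1.0e-04 -1.0e+00] j [0.328 0.037 1.921 0.    1.185 0.272]
```

Request:
arm_command([
  [0,0,0,-0.025,0.45],
  [0,0,0,-0.025,0.45],
])

```text
t: 5.22
ee_pos: [0.5204, 0.2336, 0.1263]
tcp_rot: [[-0.104, 0.995, -0.002], [0.995, 0.104, -0.0], [0.0, -0.002, -1.0]]
ft_force: [-0.7, 0.3, -0.8]
opening: 0.0515
```

```bash
python3 d.py .5207 .2335 .126
```

```text
5.2167 [0.5204 0.2336 0.1263] f [-0.72  0.28 -0.8 ] tq [-0.028  0.014 -0.022] op 0.0515 delta [-0.0001  0.0003  0.0003] yang 5.99 z [-1.6e-03 -1.0e-04 -1.0e+00] j [0.328 0.037 1.921 0.    1.185 0.223]
```

Request:
arm_command([
  [0,0,0,-0.025,0.45],
  [0,0,0,-0.025,0.45],
])

```text
t: 5.38
ee_pos: [0.5204, 0.2335, 0.1264]
tcp_rot: [[-0.157, 0.988, -0.002], [0.988, 0.157, -0.0], [0.0, -0.002, -1.0]]
ft_force: [0.2, -0.1, -0.1]
opening: 0.0516
```

```bash
python3 d.py .5207 .2335 .126
```

```text
5.3833 [0.5204 0.2335 0.1264] f [ 0.22 -0.1  -0.14] tq [ 0.031 -0.022  0.034] op 0.0516 delta [-0.0001  0.0003  0.0004] yang 9.0 z [-1.7e-03 -2.0e-04 -1.0e+00] j [0.328 0.037 1.921 0.    1.185 0.17 ]
```

Request:
arm_command([
  [0,0,0,-0.03,0.45],
  [0,0,0,-0.03,0.45],
])

```text
t: 5.55
ee_pos: [0.5204, 0.2335, 0.1264]
tcp_rot: [[-0.218, 0.976, -0.002], [0.976, 0.218, -0.0], [0.0, -0.002, -1.0]]
ft_force: [0.3, -1.2, -0.9]
opening: 0.0517
```

```bash
python3 d.py .5207 .2335 .126
```

```text
5.55 [0.5204 0.2335 0.1264] f [ 0.28 -1.15 -0.86] tq [-0.019  0.048  0.059] op 0.0517 delta [-0.0001  0.0003  0.0004] yang 12.61 z [-1.7e-03 -3.0e-04 -1.0e+00] j [0.328 0.037 1.921 0.    1.185 0.107]
```

Request:
arm_command([
  [0,0,0,-0.025,0.45],
  [0,0,0,-0.025,0.45],
])

```text
t: 5.72
ee_pos: [0.5204, 0.2335, 0.1264]
tcp_rot: [[-0.27, 0.963, -0.002], [0.963, 0.27, -0.0], [0.0, -0.002, -1.0]]
ft_force: [-0.8, -0.1, -1.2]
opening: 0.0519
```

```bash
python3 d.py .5207 .2335 .126
```

```text
5.7167 [0.5204 0.2335 0.1264] f [-0.79 -0.08 -1.18] tq [ 0.016  0.056 -0.004] op 0.0519 delta [-0.      0.0003  0.0004] yang 15.64 z [-1.7e-03 -4.0e-04 -1.0e+00] j [0.328 0.037 1.921 0.    1.185 0.054]
```

Request:
arm_command([
  [0,0,0,-0.025,0.45],
  [0,0,0,-0.025,0.45],
])

```text
t: 5.88
ee_pos: [0.5204, 0.2334, 0.1264]
tcp_rot: [[-0.32, 0.947, -0.002], [0.947, 0.32, -0.001], [0.0, -0.002, -1.0]]
ft_force: [-0.5, -0.2, -0.5]
opening: 0.0515
```

```bash
python3 d.py .5207 .2335 .126
```

```text
5.8833 [0.5204 0.2334 0.1264] f [-0.53 -0.19 -0.49] tq [-0.009 -0.069 -0.019] op 0.0515 delta [-0.      0.0003  0.0004] yang 18.67 z [-1.8e-03 -6.0e-04 -1.0e+00] j [0.327 0.037 1.921 0.    1.186 0.002]
```

Request:
arm_command([
  [0,0,0,-0.025,0.45],
  [0,0,0,-0.025,0.45],
])

```text
t: 6.05
ee_pos: [0.5204, 0.2333, 0.1264]
tcp_rot: [[-0.37, 0.929, -0.002], [0.929, 0.37, -0.001], [0.0, -0.002, -1.0]]
ft_force: [-0.4, 0.2, -0.5]
opening: 0.0519
```

```bash
python3 d.py .5207 .2335 .126
```

```text
6.05 [0.5204 0.2333 0.1264] f [-0.41  0.15 -0.5 ] tq [0.007 0.033 0.021] op 0.0519 delta [0.     0.0004 0.0004] yang 21.69 z [-1.8e-03 -7.0e-04 -1.0e+00] j [ 0.327  0.037  1.921 -0.     1.186 -0.051]
```

Run:
```python
from h import *
im,s=snap('side','s4');a=im[260:360,240:380];b,_=snap('wrist','w4')
cv2.imwrite('pics/c4.png',np.hstack([cv2.resize(a,(448,320),interpolation=2),cv2.resize(b[200:400,180:460],(352,320))])[:,:,::-1])
```

```text
(no output)
```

View pics/c4.png

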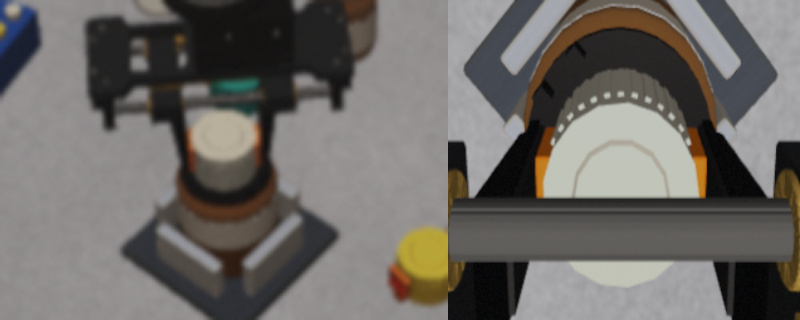

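Request:
arm_command([
  [0,0,0,-0.025,0.45],
  [0,0,0,-0.025,0.45],
])

```text
t: 6.32
ee_pos: [0.5204, 0.2334, 0.1264]
tcp_rot: [[-0.416, 0.909, -0.002], [0.909, 0.416, -0.001], [0.0, -0.002, -1.0]]
ft_force: [-0.0, -0.8, -0.8]
opening: 0.0516
```

```bash
python3 d.py .5207 .2335 .126
```

```text
6.3167 [0.5204 0.2334 0.1264] f [-0.02 -0.77 -0.84] tq [ 0.     0.027 -0.022] op 0.0516 delta [-0.      0.0003  0.0004] yang 24.59 z [-1.8e-03 -6.0e-04 -1.0e+00] j [ 0.327  0.037  1.921 -0.     1.185 -0.102]
```

The images show the tabs turning with the jaws, pushed in, and one pair of stops left behind on the shoulder. I'll keep turning.

Request:
arm_command([
  [0,0,0,-0.025,0.45],
  [0,0,0,-0.025,0.45],
])

```text
t: 6.48
ee_pos: [0.5204, 0.2333, 0.1264]
tcp_rot: [[-0.464, 0.886, -0.002], [0.886, 0.464, -0.001], [0.0, -0.002, -1.0]]
ft_force: [-0.9, 0.0, -1.0]
opening: 0.0518
```

```bash
python3 d.py .5207 .2335 .126
```

```text
6.4833 [0.5204 0.2333 0.1264] f [-0.92  0.01 -1.01] tq [-0.008 -0.01   0.001] op 0.0518 delta [0.     0.0004 0.0004] yang 27.67 z [-1.8e-03 -8.0e-04 -1.0e+00] j [ 0.327  0.037  1.921 -0.     1.186 -0.155]
```

Request:
arm_command([
  [0,0,0,-0.025,0.45],
  [0,0,0,-0.025,0.45],
])

```text
t: 6.65
ee_pos: [0.5203, 0.2333, 0.1263]
tcp_rot: [[-0.511, 0.859, -0.002], [0.859, 0.511, -0.001], [0.0, -0.002, -1.0]]
ft_force: [-0.1, 0.4, -1.1]
opening: 0.0518
```

```bash
python3 d.py .5207 .2335 .126
```

```text
6.65 [0.5203 0.2333 0.1263] f [-0.12  0.41 -1.13] tq [-0.002 -0.058 -0.068] op 0.0518 delta [0.     0.0004 0.0003] yang 30.74 z [-1.9e-03 -8.0e-04 -1.0e+00] j [ 0.327  0.037  1.921 -0.     1.186 -0.209]
```

Request:
arm_command([
  [0,0,0,-0.02,0.45],
  [0,0,0,0,0.45],
])

```text
t: 6.82
ee_pos: [0.5204, 0.2332, 0.1264]
tcp_rot: [[-0.53, 0.848, -0.002], [0.848, 0.53, -0.001], [0.0, -0.002, -1.0]]
ft_force: [0.3, -0.0, -1.0]
opening: 0.0518
```

```bash
python3 d.py .5207 .2335 .126
```

```text
6.8167 [0.5204 0.2332 0.1264] f [ 0.28 -0.04 -0.95] tq [ 0.047 -0.05  -0.023] op 0.0518 delta [0.0001 0.0004 0.0004] yang 32.04 z [-1.8e-03 -9.0e-04 -1.0e+00] j [ 0.327  0.037  1.921 -0.     1.186 -0.232]
```

Request:
arm_command([
  [0,0,0,-0.025,0.45],
  [0,0,0,-0.02,0.45],
])

```text
t: 6.98
ee_pos: [0.5204, 0.2332, 0.1264]
tcp_rot: [[-0.569, 0.822, -0.002], [0.822, 0.569, -0.001], [0.0, -0.002, -1.0]]
ft_force: [-0.5, -0.7, -0.0]
opening: 0.052
```

```bash
python3 d.py .5207 .2335 .126
```

```text
6.9833 [0.5204 0.2332 0.1264] f [-0.46 -0.71 -0.03] tq [ 0.043 -0.001 -0.006] op 0.052 delta [0.     0.0004 0.0004] yang 34.7 z [-1.8e-03 -9.0e-04 -1.0e+00] j [ 0.327  0.037  1.921 -0.     1.186 -0.278]
```

Request:
arm_command([
  [0,0,0,-0.025,0.45],
  [0,0,0,-0.025,0.45],
])

```text
t: 7.15
ee_pos: [0.5204, 0.2332, 0.1263]
tcp_rot: [[-0.612, 0.791, -0.002], [0.791, 0.612, -0.001], [0.0, -0.002, -1.0]]
ft_force: [-0.4, 0.1, 0.1]
opening: 0.0517
```

```bash
python3 d.py .5207 .2335 .126
```

```text
7.15 [0.5204 0.2332 0.1263] f [-0.36  0.13  0.07] tq [ 0.019 -0.037  0.037] op 0.0517 delta [0.     0.0004 0.0003] yang 37.72 z [-1.9e-03 -9.0e-04 -1.0e+00] j [ 0.327  0.037  1.921 -0.     1.186 -0.331]
```

Request:
arm_command([
  [0,0,0,-0.025,0.45],
  [0,0,0,-0.025,0.45],
])

```text
t: 7.32
ee_pos: [0.5204, 0.2332, 0.1264]
tcp_rot: [[-0.653, 0.758, -0.002], [0.758, 0.653, -0.001], [0.001, -0.002, -1.0]]
ft_force: [-0.5, 0.5, -0.4]
opening: 0.0521
```

```bash
python3 d.py .5207 .2335 .126
```

```text
7.3167 [0.5204 0.2332 0.1264] f [-0.53  0.52 -0.44] tq [-0.021 -0.055  0.059] op 0.0521 delta [0.     0.0004 0.0004] yang 40.74 z [-1.8e-03 -9.0e-04 -1.0e+00] j [ 0.327  0.037  1.921 -0.     1.186 -0.384]
```

Request:
arm_command([
  [0,0,0,-0.025,0.45],
  [0,0,0,-0.025,0.45],
])

```text
t: 7.48
ee_pos: [0.5204, 0.2332, 0.1264]
tcp_rot: [[-0.692, 0.722, -0.002], [0.722, 0.692, -0.001], [0.001, -0.002, -1.0]]
ft_force: [-0.2, -0.2, -0.6]
opening: 0.0517
```

```bash
python3 d.py .5207 .2335 .126
```

```text
7.4833 [0.5204 0.2332 0.1264] f [-0.16 -0.16 -0.6 ] tq [0.058 0.002 0.075] op 0.0517 delta [0.     0.0004 0.0004] yang 43.78 z [-0.0018 -0.001  -1.    ] j [ 0.327  0.037  1.921 -0.     1.186 -0.437]
```

Request:
arm_command([
  [0,0,0,-0.025,0.45],
  [0,0,0,0,0.45],
])

```text
t: 7.65
ee_pos: [0.5204, 0.2332, 0.1263]
tcp_rot: [[-0.711, 0.703, -0.002], [0.703, 0.711, -0.001], [0.001, -0.002, -1.0]]
ft_force: [-0.1, 0.5, -1.0]
opening: 0.0516
```

```bash
python3 d.py .5207 .2335 .126
```

```text
7.65 [0.5204 0.2332 0.1263] f [-0.12  0.55 -1.  ] tq [ 0.059 -0.017 -0.041] op 0.0516 delta [-0.      0.0004  0.0003] yang 45.33 z [-0.0018 -0.001  -1.    ] j [ 0.327  0.037  1.921 -0.     1.186 -0.464]
```

Still free at about 69°, so I'll go on.

Request:
arm_command([
  [0,0,0,-0.025,0.45],
  [0,0,0,-0.025,0.45],
])

```text
t: 7.82
ee_pos: [0.5204, 0.2332, 0.1264]
tcp_rot: [[-0.746, 0.666, -0.002], [0.666, 0.746, -0.001], [0.001, -0.002, -1.0]]
ft_force: [-0.8, -0.4, 0.2]
opening: 0.0519
```

```bash
python3 d.py .5207 .2335 .126
```

```text
7.8167 [0.5204 0.2332 0.1264] f [-0.78 -0.42  0.16] tq [ 0.004 -0.006 -0.008] op 0.0519 delta [-0.      0.0004  0.0004] yang 48.24 z [-1.8e-03 -9.0e-04 -1.0e+00] j [ 0.327  0.037  1.921 -0.     1.186 -0.514]
```

Request:
arm_command([
  [0,0,0,-0.025,0.45],
  [0,0,0,-0.02,0.45],
])

```text
t: 7.98
ee_pos: [0.5204, 0.2332, 0.1264]
tcp_rot: [[-0.777, 0.63, -0.002], [0.63, 0.777, -0.001], [0.001, -0.002, -1.0]]
ft_force: [-0.0, 0.4, -1.2]
opening: 0.0518
```

```bash
python3 d.py .5207 .2335 .126
```

```text
7.9833 [0.5204 0.2332 0.1264] f [-0.03  0.42 -1.18] tq [ 0.028  0.008 -0.025] op 0.0518 delta [-0.0001  0.0004  0.0004] yang 50.96 z [-1.9e-03 -9.0e-04 -1.0e+00] j [ 0.327  0.037  1.921 -0.     1.186 -0.562]
```

Request:
arm_command([
  [0,0,0,-0.02,0.45],
  [0,0,0,-0.02,0.45],
])

```text
t: 8.15
ee_pos: [0.5203, 0.2332, 0.1264]
tcp_rot: [[-0.803, 0.596, -0.002], [0.596, 0.803, -0.001], [0.001, -0.002, -1.0]]
ft_force: [-0.1, 0.2, 0.3]
opening: 0.0518
```

```bash
python3 d.py .5207 .2335 .126
python3 - <<'E'
from h import *
im,s=snap('scene','s5');a=im[160:260,340:480];b,_=snap('wrist','w5')
cv2.imwrite('pics/c5.png',np.hstack([cv2.resize(a,(448,320),interpolation=2),cv2.resize(b[200:400,180:460],(352,320))])[:,:,::-1])
E
```

```text
8.15 [0.5203 0.2332 0.1264] f [-0.07  0.15  0.3 ] tq [-0.017  0.012 -0.224] op 0.0518 delta [-0.0001  0.0005  0.0004] yang 53.4 z [-2.1e-03 -9.0e-04 -1.0e+00] j [ 0.327  0.037  1.921 -0.     1.186 -0.605]
```

View pics/c5.png

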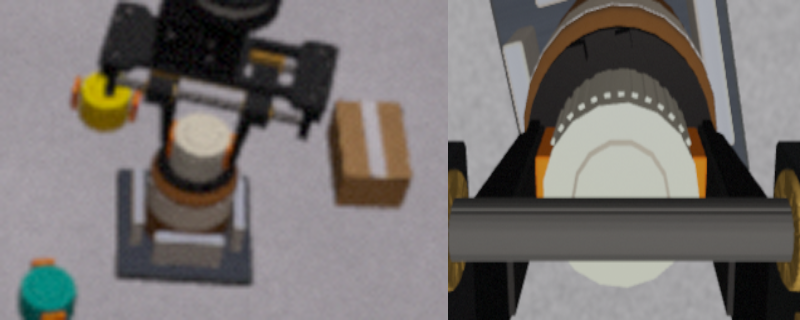

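End stop felt at about 77.5° (moment −0.22 N m). I'll back off about 3° to unload it, then lift gently.

Request:
arm_command([
  [0,0,0,0.05,0.45],
  [0,0,0,0,0.45],
  [0,0,-0.002,0,0.45],
  [0,0,-0.001,0,0.45],
])

```text
t: 8.58
ee_pos: [0.5202, 0.2332, 0.1291]
tcp_rot: [[-0.772, 0.636, -0.003], [0.636, 0.772, -0.001], [0.001, -0.002, -1.0]]
ft_force: [-0.6, 0.0, -0.7]
opening: 0.0518
```

```bash
python3 d.py .5207 .2335 .126
```

```text
8.5833 [0.5202 0.2332 0.1291] f [-0.64  0.01 -0.7 ] tq [ 0.034 -0.034  0.005] op 0.0518 delta [-0.0003  0.0006  0.0031] yang 50.49 z [-2.5e-03 -8.0e-04 -1.0e+00] j [ 0.327  0.034  1.919  0.     1.191 -0.554]
```

Request:
arm_command([
  [0,0,-0.004,0,0.45],
  [0,0,-0.005,0,0.45],
  [0,0,-0.005,0,0.45],
])

```text
t: 8.83
ee_pos: [0.5195, 0.2331, 0.1432]
tcp_rot: [[-0.773, 0.635, -0.004], [0.635, 0.773, -0.002], [0.002, -0.004, -1.0]]
ft_force: [0.1, -0.2, -1.0]
opening: 0.0512
```

```bash
python3 d.py .5207 .2335 .126
```

```text
8.8333 [0.5195 0.2331 0.1432] f [ 0.05 -0.18 -1.02] tq [ 0.062 -0.101  0.03 ] op 0.0512 delta [-0.0007  0.0011  0.0172] yang 50.59 z [-0.0044 -0.0015 -1.    ] j [ 0.327  0.019  1.909 -0.     1.218 -0.555]
```

Request:
arm_command([
  [-0.0006,0.001,-0.006,0,0.45],
  [0,0,-0.007,0,0.45],
  [-0.0003,0.0005,-0.008,0,0.45],
  [0,0,-0.012,0,0.45],
  [0,0,-0.015,0,0.45],
  [0,0,-0.02,0,0.45],
  [0,0,0,0,0.45],
])

```text
t: 9.42
ee_pos: [0.5227, 0.2341, 0.2207]
tcp_rot: [[-0.773, 0.634, -0.0], [0.634, 0.773, -0.0], [0.0, -0.0, -1.0]]
ft_force: [1.2, -0.1, 0.6]
opening: 0.0512
```

```bash
python3 d.py .5567 -.2311 .220;python3 - <<'E'
from h import *
im,s=snap('side','s6');a=im[230:350,240:408];b,_=snap('wrist','w6')
cv2.imwrite('pics/c6.png',np.hstack([cv2.resize(a,(448,320),interpolation=2),cv2.resize(b[200:400,180:460],(352,320))])[:,:,::-1])
E
```

```text
9.4167 [0.5227 0.2341 0.2207] f [ 1.18 -0.1   0.59] tq [ 0.1   -0.028 -0.003] op 0.0512 delta [-0.3214 -0.3381  0.0008] yang 50.62 z [-2.e-04 -2.e-04 -1.e+00] j [ 0.327 -0.041  1.833 -0.     1.349 -0.556]
```

View pics/c6.png

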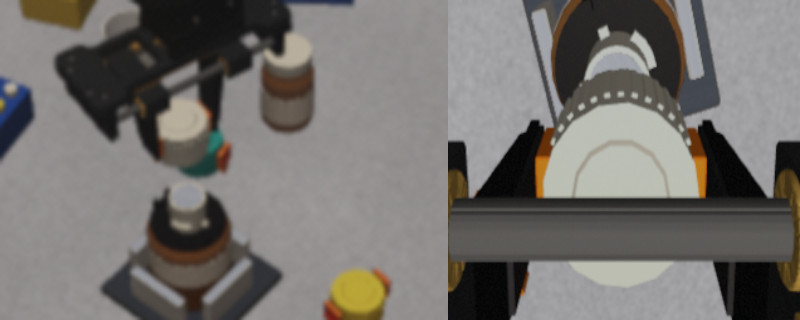

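Run:
```python
from h import *
K,T=cam('scene')
for n,u,v,z in [('wash top',250,329,.15),('wash foot',255,358,0.0),('timer',169,309,.019),('tip',314,336,.064),('beaker',339,280,.075),('plain',319,226,.095)]:
    print(n,onplane(K,T,u,v,z).round(3))
for n in ['scene','side']:
    K,T=cam(n);im=np.load(f'pics/{n}0.npy');hsv=cv2.cvtColor(im,cv2.COLOR_RGB2HSV);m=cv2.inRange(hsv,(105,150,70),(125,255,255))
    nn,l,st,c=cv2.connectedComponentsWithStats(m)
    i=[i for i in range(1,nn) if np.hypot(*(c[i]-([243,289] if n=='scene' else [346,212])))<15 and st[i,4]>400][0]
    cn=max(cv2.findContours((l==i).astype(np.uint8),0,1)[0],key=cv2.contourArea)
    ap=cv2.approxPolyDP(cv2.convexHull(cn),6,True)[:,0]
    q=np.array([onplane(K,T,*p,.010) for p in ap])[:,:2];print(n,ap.tolist(),q.round(4).tolist(),q.mean(0))
    g=np.array([onplane(K,T,*p[0],.010)[:2] for p in cn]).astype(np.float32);print(cv2.minAreaRect(g))
```

```text
wash top [ 0.75  -0.249  0.15 ]
wash foot [ 0.752 -0.254  0.   ]
timer [ 0.557 -0.425  0.019]
tip [ 0.775 -0.109  0.064]
beaker [0.657 0.001 0.075]
plain [0.492 0.007 0.095]
scene [[255, 255], [282, 297], [230, 325], [204, 280]] [[0.4648, -0.1721], [0.6177, -0.1419], [0.65, -0.2896], [0.4964, -0.3224]] [ 0.5572236  -0.23147382]
((0.5560715794563293, -0.2311612069606781), (0.1612989902496338, 0.15741604566574097), 12.33968734741211)
side [[323, 194], [371, 195], [371, 228], [320, 228]] [[0.6445, -0.2829], [0.5004, -0.3171], [0.4667, -0.1727], [0.6094, -0.1335]] [ 0.55521921 -0.22655737]
((0.5570695400238037, -0.22521638870239258), (0.15217812359333038, 0.15680603682994843), 13.147082328796387)
```

Request:
arm_command([
  [-0.008,-0.0085,0,0,0.45],
  [-0.014,-0.015,0,0,0.45],
  [-0.019,-0.0204,0,0,0.45],
  [-0.019,-0.0204,0,0,0.45],
  [-0.019,-0.0204,0,0,0.45],
  [-0.019,-0.0204,0,0,0.45],
  [-0.019,-0.0204,0,0,0.45],
  [-0.019,-0.0204,0,0,0.45],
  [-0.019,-0.0204,0,0,0.45],
  [-0.019,-0.0204,0,0,0.45],
  [-0.014,-0.015,0,0,0.45],
  [-0.008,-0.0085,0,0,0.45],
])

```text
t: 10.52
ee_pos: [0.5285, -0.0715, 0.1979]
tcp_rot: [[-0.776, 0.629, -0.035], [0.63, 0.777, -0.006], [0.024, -0.027, -0.999]]
ft_force: [0.2, 0.1, -0.9]
opening: 0.0521
```

```bash
python3 d.py .553 -.23 .220
```

```text
10.5167 [ 0.5285 -0.0715  0.1979] f [ 0.16  0.11 -0.89] tq [ 0.069 -0.057  0.005] op 0.0521 delta [-0.1184 -0.1083 -0.022 ] yang 50.98 z [-0.0352 -0.0056 -0.9994] j [-0.228 -0.092  1.922 -0.014  1.345 -1.114]
```

Request:
arm_command([
  [0,0,0,0,0.45],
  [0,0,0,0,0.45],
  [0,0,0,0,0.45],
  [0,0,0,0,0.45],
])

```text
t: 10.85
ee_pos: [0.525, -0.0743, 0.1929]
tcp_rot: [[-0.773, 0.633, -0.044], [0.634, 0.773, -0.004], [0.031, -0.031, -0.999]]
ft_force: [-0.3, 0.6, -1.2]
opening: 0.0514
```

```bash
python3 d.py .553 -.23 .220
```

```text
10.85 [ 0.525  -0.0743  0.1929] f [-0.35  0.62 -1.24] tq [ 0.054 -0.137  0.035] op 0.0514 delta [-0.1195 -0.1035 -0.0277] yang 50.69 z [-0.0437 -0.0038 -0.999 ] j [-0.235 -0.09   1.928 -0.014  1.345 -1.115]
```

Request:
arm_command([
  [-0.012,-0.011,-0.004,0,0.45],
  [-0.012,-0.011,-0.004,0,0.45],
  [-0.012,-0.011,-0.004,0,0.45],
  [-0.012,-0.011,-0.004,0,0.45],
])

```text
t: 11.18
ee_pos: [0.5339, -0.1335, 0.2065]
tcp_rot: [[-0.779, 0.625, -0.048], [0.625, 0.78, -0.001], [0.037, -0.031, -0.999]]
ft_force: [0.3, 0.2, -0.3]
opening: 0.0517
```

```bash
python3 d.py .553 -.23 .220
```

```text
11.1833 [ 0.5339 -0.1335  0.2065] f [ 0.3   0.24 -0.29] tq [ 0.033 -0.072 -0.007] op 0.0517 delta [-0.0747 -0.0638 -0.0143] yang 51.33 z [-0.048  -0.001  -0.9988] j [-0.334 -0.052  1.869 -0.017  1.37  -1.226]
```

Request:
arm_command([
  [-0.02,-0.017,-0.002,0,0.45],
  [-0.02,-0.017,-0.002,0,0.45],
  [-0.018,-0.016,-0.002,0,0.45],
  [-0.01,-0.009,-0.002,0,0.45],
  [0,0,0,0,0.45],
  [0,0,0,0,0.45],
])

```text
t: 11.68
ee_pos: [0.5529, -0.2216, 0.2146]
tcp_rot: [[-0.784, 0.619, -0.047], [0.62, 0.785, -0.0], [0.037, -0.029, -0.999]]
ft_force: [-0.3, 0.6, -0.6]
opening: 0.0521
```

```bash
python3 d.py .553 -.23 .220
```

```text
11.6833 [ 0.5529 -0.2216  0.2146] f [-0.34  0.56 -0.58] tq [ 0.062 -0.046 -0.034] op 0.0521 delta [-0.0051 -0.0067 -0.0054] yang 51.75 z [-4.700e-02 -3.000e-04 -9.989e-01] j [-0.461  0.041  1.762 -0.022  1.38  -1.359]
```

Request:
arm_command([
  [-0.003,-0.003,0.02,0,0.45],
  [-0.003,-0.003,0.025,0,0.45],
  [0,0,0.025,0,0.45],
  [0,0,0.015,0,0.45],
  [0,0,0,0,0.45],
  [0,0,0,0,0.45],
])

```text
t: 12.18
ee_pos: [0.5511, -0.2215, 0.1285]
tcp_rot: [[-0.789, 0.613, -0.044], [0.613, 0.79, 0.001], [0.036, -0.026, -0.999]]
ft_force: [0.2, 0.2, -0.8]
opening: 0.0518
```

```bash
python3 d.py .553 -.23 .05
```

```text
12.1833 [ 0.5511 -0.2215  0.1285] f [ 0.16  0.15 -0.79] tq [ 0.058 -0.081 -0.014] op 0.0518 delta [-0.0096 -0.0035  0.0783] yang 52.21 z [-0.0441  0.0015 -0.999 ] j [-0.464  0.109  1.841 -0.02   1.231 -1.368]
```

Request:
arm_command([
  [-0.028,0.022,0,0,0.45],
  [-0.028,0.022,0,0,0.45],
  [0,0,0,0,0.45],
  [0,0,0,0,0.45],
])

```text
t: 12.52
ee_pos: [0.6223, -0.2159, 0.1249]
tcp_rot: [[-0.791, 0.61, -0.048], [0.611, 0.792, 0.004], [0.041, -0.026, -0.999]]
ft_force: [-0.6, 0.1, -0.4]
opening: 0.0515
```

```bash
python3 d.py .553 -.23 .05
```

```text
12.5167 [ 0.6223 -0.2159  0.1249] f [-0.56  0.06 -0.4 ] tq [ 0.05  -0.097 -0.048] op 0.0515 delta [ 0.0431 -0.0515  0.0781] yang 52.38 z [-0.0485  0.0041 -0.9988] j [-0.409  0.251  1.686 -0.016  1.252 -1.317]
```

Request:
arm_command([
  [0.004,-0.003,0,0,0.45],
  [0.004,-0.003,0,0,0.45],
  [0.004,-0.003,0,0,0.45],
  [0.004,-0.003,0,0,0.45],
  [0,0,0,0,0.45],
  [0,0,0,0,0.45],
])

```text
t: 13.02
ee_pos: [0.5989, -0.2149, 0.131]
tcp_rot: [[-0.791, 0.61, -0.044], [0.61, 0.792, 0.002], [0.036, -0.025, -0.999]]
ft_force: [0.4, -0.3, 0.1]
opening: 0.0519
```

```bash
python3 d.py .553 -.23 .05
```

```text
13.0167 [ 0.5989 -0.2149  0.131 ] f [ 0.37 -0.27  0.12] tq [ 0.011 -0.063 -0.048] op 0.0519 delta [ 0.0241 -0.0379  0.0829] yang 52.41 z [-0.0441  0.0019 -0.999 ] j [-0.422  0.196  1.739 -0.017  1.247 -1.33 ]
```

Request:
arm_command([
  [0.018,0.024,0,0,0.45],
  [0.018,0.024,0,0,0.45],
  [0.018,0.024,0,0,0.45],
  [0,0,0,0,0.45],
  [0,0,0,0,0.45],
])

```text
t: 13.43
ee_pos: [0.599, -0.1242, 0.1326]
tcp_rot: [[-0.788, 0.614, -0.041], [0.615, 0.789, 0.001], [0.033, -0.025, -0.999]]
ft_force: [-0.5, -0.6, -0.6]
opening: 0.0516
```

```bash
python3 d.py .553 -.23 .05
```

```text
13.4333 [ 0.599  -0.1242  0.1326] f [-0.49 -0.62 -0.61] tq [ 0.009 -0.092  0.06 ] op 0.0516 delta [-0.0315 -0.1096  0.0843] yang 52.09 z [-4.110e-02  8.000e-04 -9.992e-01] j [-0.287  0.142  1.798 -0.011  1.242 -1.192]
```

Request:
arm_command([
  [0,0,-0.04,0,0.45],
  [0,0,-0.04,0,0.45],
  [0,0,-0.04,0,0.45],
  [0,0,0,0,0.45],
  [0,0,0,0,0.45],
])

```text
t: 13.85
ee_pos: [0.6016, -0.1266, 0.2541]
tcp_rot: [[-0.787, 0.615, -0.048], [0.616, 0.788, 0.002], [0.039, -0.028, -0.999]]
ft_force: [-0.3, -0.1, -1.6]
opening: 0.0513
```

```bash
python3 d.py .553 -.23 .05
```

```text
13.85 [ 0.6016 -0.1266  0.2541] f [-0.3  -0.12 -1.62] tq [ 0.059 -0.124 -0.028] op 0.0513 delta [-0.0335 -0.1056  0.206 ] yang 51.99 z [-0.0479  0.0019 -0.9988] j [-0.289  0.062  1.675 -0.012  1.452 -1.195]
```

Request:
arm_command([
  [0,0,0.04,0,0.45],
  [0,0,0.04,0,0.45],
  [0,0,0.03,0,0.45],
  [0,0,0,0,0.45],
  [0,0,0,0,0.45],
])

```text
t: 14.27
ee_pos: [0.5988, -0.1312, 0.1448]
tcp_rot: [[-0.784, 0.619, -0.038], [0.62, 0.785, -0.002], [0.029, -0.025, -0.999]]
ft_force: [0.6, -0.1, 0.6]
opening: 0.0515
```

```bash
python3 d.py .553 -.23 .05
```

```text
14.2667 [ 0.5988 -0.1312  0.1448] f [ 0.61 -0.11  0.57] tq [ 0.042 -0.096 -0.013] op 0.0515 delta [-0.028  -0.1036  0.0967] yang 51.74 z [-0.0378 -0.0017 -0.9993] j [-0.297  0.131  1.788 -0.013  1.258 -1.196]
```

Request:
arm_command([
  [-0.0042,-0.017,0,0,0.45],
  [-0.0042,-0.017,0,0,0.45],
  [-0.0042,-0.017,0,0,0.45],
  [-0.0042,-0.017,0,0,0.45],
  [-0.0042,-0.017,0,0,0.45],
  [-0.003,-0.012,0,0,0.45],
  [0,0,0,0,0.45],
])

```text
t: 14.85
ee_pos: [0.5593, -0.2287, 0.1557]
tcp_rot: [[-0.785, 0.619, -0.03], [0.619, 0.785, -0.006], [0.02, -0.023, -1.0]]
ft_force: [0.1, 0.2, -1.3]
opening: 0.0519
```

```bash
python3 d.py .553 -.23 .05
python3 - <<'E'
from h import *
im,s=snap('scene','s7');a=im[200:340,190:386];b,_=snap('wrist','w7')
cv2.imwrite('pics/c7.png',np.hstack([cv2.resize(a,(448,320),interpolation=2),cv2.resize(b[:400,40:540],(352,320))])[:,:,::-1])
E
```

```text
14.85 [ 0.5593 -0.2287  0.1557] f [ 0.06  0.16 -1.28] tq [ 0.046 -0.079 -0.008] op 0.0519 delta [ 0.0019 -0.0025  0.1059] yang 51.76 z [-0.0302 -0.0056 -0.9995] j [-0.468  0.096  1.807 -0.02   1.263 -1.365]
```

View pics/c7.png

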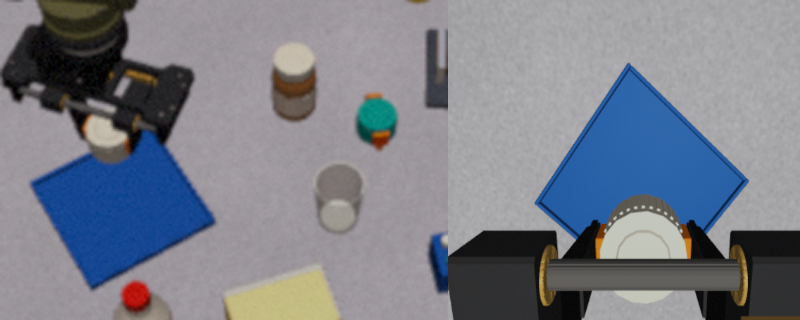

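Run:
```python
from h import *
K,T=cam('wrist','w7');im=np.load('pics/w7.npy');hsv=cv2.cvtColor(im,cv2.COLOR_RGB2HSV);m=cv2.inRange(hsv,(100,130,50),(125,255,255))
nn,l,st,c=cv2.connectedComponentsWithStats(m);i=1+np.argmax(st[1:,4]);cn=max(cv2.findContours((l==i).astype(np.uint8),0,1)[0],key=cv2.contourArea)
ap=cv2.approxPolyDP(cv2.convexHull(cn),5,True)[:,0]
for p in ap: print(p,onplane(K,T,*p,.012)[:2].round(4))
# two-view height of tray corners (scene vs wrist)
K2,T2=cam('scene')
tops=[p for p in ap]
for s in [(255,255),(282,297),(230,325),(204,280)]:
    b=min(((tri([ray(K,T,*p),ray(K2,T2,*s)]),tuple(p)) for p in ap),key=lambda r:r[0][1][0]); print(s,b[1],b[0][0].round(4),round(b[0][1][0],4))
```

```text
[163 253] [ 0.4959 -0.3268]
[296  79] [ 0.4626 -0.1731]
[466 225] [ 0.6156 -0.1391]
[406 292] [ 0.6305 -0.2025]
[222 299] [ 0.5501 -0.3156]
(255, 255) (np.int32(296), np.int32(79)) [ 0.4615 -0.1722  0.0054] 0.0006
(282, 297) (np.int32(466), np.int32(225)) [ 0.6167 -0.1402  0.0087] 0.0015
(230, 325) (np.int32(222), np.int32(299)) [ 0.5785 -0.3203 -0.0778] 0.0365
(204, 280) (np.int32(163), np.int32(253)) [ 0.4972 -0.3239  0.0137] 0.0022
```

Request:
arm_command([
  [-0.001,-0.001,0.035,0,0.45],
  [-0.001,-0.001,0.035,0,0.45],
  [0,0,0.02,0,0.45],
  [0,0,0,0,0.45],
  [0,0,0,0,0.45],
])

```text
t: 15.37
ee_pos: [0.5632, -0.2281, 0.0682]
tcp_rot: [[-0.788, 0.616, -0.02], [0.616, 0.788, -0.007], [0.012, -0.018, -1.0]]
ft_force: [0.7, 0.1, -1.0]
opening: 0.052
```

```bash
python3 d.py .556 -.232 .031
```

```text
15.3667 [ 0.5632 -0.2281  0.0682] f [ 0.73  0.11 -0.96] tq [ 0.088 -0.143  0.019] op 0.052 delta [ 0.0028 -0.0068  0.0374] yang 52.0 z [-0.0202 -0.007  -0.9998] j [-0.466  0.191  1.861 -0.017  1.105 -1.366]
```

Request:
arm_command([
  [0.002,-0.005,0.014,0,0.45],
  [0.001,-0.002,0.01,0,0.45],
  [0,0,0.003,0,0.45],
  [0,0,0,0,0.45],
  [0,0,0,0,0.45],
])

```text
t: 15.78
ee_pos: [0.5585, -0.232, 0.0436]
tcp_rot: [[-0.789, 0.614, -0.014], [0.614, 0.789, -0.01], [0.005, -0.016, -1.0]]
ft_force: [0.1, -0.7, -0.3]
opening: 0.0517
```

```bash
python3 d.py .556 -.232 .0305
```

```text
15.7833 [ 0.5585 -0.232   0.0436] f [ 0.13 -0.69 -0.34] tq [ 0.087 -0.106 -0.043] op 0.0517 delta [ 0.0019 -0.0013  0.0132] yang 52.11 z [-0.0143 -0.0095 -0.9999] j [-0.476  0.213  1.882 -0.017  1.055 -1.376]
```

Tilt is now 1°. I'll lower in small steps while watching the force.

Request:
arm_command([
  [0,0,0.005,0,0.45],
  [0,0,0.004,0,0.45],
  [0,0,0.001,0,0.45],
  [0,0,0,0,0.45],
])

```text
t: 16.12
ee_pos: [0.5598, -0.2329, 0.0349]
tcp_rot: [[-0.789, 0.614, -0.011], [0.614, 0.789, -0.011], [0.002, -0.016, -1.0]]
ft_force: [0.6, 0.6, -0.7]
opening: 0.052
```

```bash
python3 d.py .556 -.232 .0305
```

```text
16.1167 [ 0.5598 -0.2329  0.0349] f [ 0.56  0.6  -0.7 ] tq [ 0.071 -0.025  0.026] op 0.052 delta [ 0.0036 -0.0015  0.0045] yang 52.1 z [-0.0107 -0.0113 -0.9999] j [-0.476  0.225  1.884 -0.017  1.036 -1.376]
```

Request:
arm_command([
  [0,0,0.002,0,0.45],
  [0,0,0.0015,0,0.45],
  [0,0,0,0,0.45],
])

```text
t: 16.37
ee_pos: [0.5601, -0.2331, 0.0314]
tcp_rot: [[-0.789, 0.614, -0.01], [0.614, 0.789, -0.012], [0.001, -0.015, -1.0]]
ft_force: [0.5, 0.6, -0.3]
opening: 0.0519
```

```bash
python3 d.py .556 -.232 .0305
```

```text
16.3667 [ 0.5601 -0.2331  0.0314] f [ 0.54  0.61 -0.32] tq [ 0.073  0.004 -0.014] op 0.0519 delta [ 0.0039 -0.0016  0.001 ] yang 52.1 z [-0.0102 -0.0116 -0.9999] j [-0.476  0.231  1.885 -0.017  1.03  -1.376]
```

Request:
arm_command([
  [0,0,0.0008,0,0.45],
  [0,0,0,0,0.45],
])

```text
t: 16.53
ee_pos: [0.5603, -0.2332, 0.0308]
tcp_rot: [[-0.789, 0.614, -0.01], [0.614, 0.789, -0.012], [0.0, -0.015, -1.0]]
ft_force: [0.4, -0.4, -1.3]
opening: 0.0518
```

```bash
python3 d.py .556 -.232 .0305
```

```text
16.5333 [ 0.5603 -0.2332  0.0308] f [ 0.39 -0.4  -1.26] tq [ 0.094 -0.125  0.008] op 0.0518 delta [ 0.0041 -0.0017  0.0003] yang 52.1 z [-0.0098 -0.0118 -0.9999] j [-0.476  0.232  1.885 -0.017  1.028 -1.376]
```

Not touching yet. Continue by 0.6 mm steps.

Request:
arm_command([
  [0,0,0.0007,0,0.45],
  [0,0,0,0,0.45],
])

```text
t: 16.7
ee_pos: [0.5606, -0.2334, 0.0308]
tcp_rot: [[-0.789, 0.614, -0.009], [0.614, 0.789, -0.012], [0.0, -0.015, -1.0]]
ft_force: [0.4, -0.1, -0.9]
opening: 0.0519
```

```bash
python3 d.py .556 -.232 .0305
```

```text
16.7 [ 0.5606 -0.2334  0.0308] f [ 0.39 -0.06 -0.9 ] tq [ 0.104 -0.067 -0.003] op 0.0519 delta [ 0.0045 -0.0017  0.0004] yang 52.09 z [-0.0094 -0.012  -0.9999] j [-0.476  0.232  1.885 -0.017  1.028 -1.376]
```

Request:
arm_command([
  [0,0,0.0007,0,0.45],
  [0,0,0,0,0.45],
])

```text
t: 16.87
ee_pos: [0.5609, -0.2336, 0.0307]
tcp_rot: [[-0.789, 0.614, -0.009], [0.614, 0.789, -0.012], [-0.001, -0.015, -1.0]]
ft_force: [-0.7, -0.3, -0.4]
opening: 0.0518
```

```bash
python3 d.py .556 -.232 .0305
```

```text
16.8667 [ 0.5609 -0.2336  0.0307] f [-0.72 -0.26 -0.42] tq [ 0.071 -0.03  -0.026] op 0.0518 delta [ 0.0048 -0.0017  0.0002] yang 52.1 z [-0.0088 -0.0123 -0.9999] j [-0.476  0.232  1.884 -0.018  1.027 -1.376]
```

Request:
arm_command([
  [0,0,0.0015,0,0.45],
  [0,0,0.0005,0,0.45],
])

```text
t: 17.03
ee_pos: [0.5613, -0.2338, 0.0307]
tcp_rot: [[-0.789, 0.614, -0.009], [0.614, 0.789, -0.012], [-0.001, -0.015, -1.0]]
ft_force: [-0.6, -0.2, -0.1]
opening: 0.0519
```

```bash
python3 d.py .556 -.232 .0305;  python3 - <<'E'
from h import *
im,s=snap('side','s8');a=im[160:250,290:416]
im,s=snap('scene','s8b');b=im[200:340,190:386]
cv2.imwrite('pics/c8.png',np.hstack([cv2.resize(a,(400,300),interpolation=2),cv2.resize(b,(400,300),interpolation=2)])[:,:,::-1])
E
```

```text
17.0333 [ 0.5613 -0.2338  0.0307] f [-0.56 -0.16 -0.1 ] tq [ 0.161  0.011 -0.047] op 0.0519 delta [ 0.0053 -0.0018  0.0002] yang 52.11 z [-0.0086 -0.0124 -0.9999] j [-0.476  0.233  1.883 -0.018  1.027 -1.376]
```

View pics/c8.png

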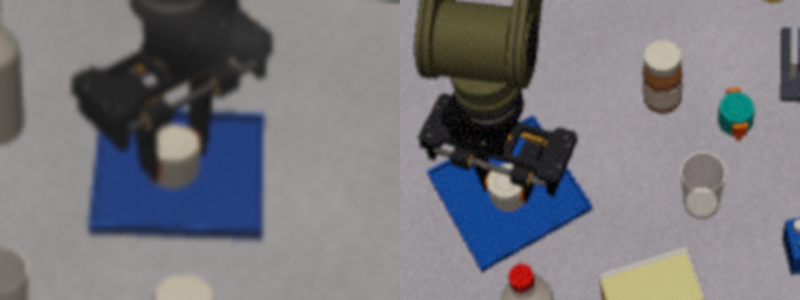

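The height stopped at 30.7 mm, where contact was predicted, even with another 2 mm commanded, so the cap is resting on the floor. I'll release slowly.

Request:
arm_command([
  [0,0,0,0,0.56],
  [0,0,0,0,0.6],
  [0,0,0,0,0.65],
  [0,0,0,0,0.7],
  [0,0,0,0,0.85],
  [0,0,0,0,0.95],
  [0,0,0,0,0.95],
  [0,0,0,0,0.95],
])

```text
t: 17.8
ee_pos: [0.561, -0.2337, 0.029]
tcp_rot: [[-0.789, 0.614, -0.009], [0.614, 0.789, -0.013], [-0.001, -0.015, -1.0]]
ft_force: [-0.1, 0.2, 0.9]
opening: 0.0867
```

```bash
python3 d.py .556 -.232 .0305
```

```text
17.8 [ 0.561  -0.2337  0.029 ] f [-0.15  0.23  0.94] tq [ 0.093 -0.013  0.008] op 0.0867 delta [ 0.005  -0.0018 -0.0015] yang 52.1 z [-0.0085 -0.0126 -0.9999] j [-0.476  0.235  1.885 -0.018  1.024 -1.376]
```

Request:
arm_command([
  [0,0,-0.01,0,0.95],
  [0,0,-0.015,0,0.95],
  [0,0,-0.02,0,0.95],
  [0,0,-0.03,0,0.95],
  [0,0,-0.03,0,0.95],
  [0,0,-0.03,0,0.95],
  [0,0,0,0,0.95],
  [0,0,0,0,0.95],
])

```text
t: 18.47
ee_pos: [0.5608, -0.2312, 0.1714]
tcp_rot: [[-0.789, 0.614, -0.012], [0.614, 0.789, -0.011], [0.003, -0.016, -1.0]]
ft_force: [0.1, -0.5, -0.7]
opening: 0.0905
```

Request:
arm_command([
  [-0.02,0.005,-0.015,0,1],
  [-0.02,0.005,-0.015,0,1],
  [-0.02,0.005,-0.01,0,1],
  [-0.02,0,-0.01,0,1],
  [0,0,0,0,1],
  [0,0,0,0,1],
])

```text
t: 18.97
ee_pos: [0.6338, -0.2676, 0.2194]
tcp_rot: [[-0.789, 0.614, -0.017], [0.614, 0.789, -0.008], [0.009, -0.017, -1.0]]
ft_force: [0.1, 0.7, -1.0]
opening: 0.0946
```

```bash
python3 d.py .556 -.232 .0305;  python3 - <<'E'
from h import *
im,s=snap('side','s9');a=im[150:250,290:430]
snap('scene','s9b')
im,s=snap('wrist','w9')
cv2.imwrite('pics/c9.png',np.hstack([cv2.resize(a,(400,300),interpolation=2),cv2.resize(im,(400,300),interpolation=2)])[:,:,::-1])
E
```

```text
18.9667 [ 0.6338 -0.2676  0.2194] f [ 0.06  0.7  -0.97] tq [ 0.042 -0.051  0.014] op 0.0946 delta [ 0.0816 -0.0165  0.1899] yang 52.12 z [-0.0174 -0.0079 -0.9998] j [-0.471  0.219  1.559 -0.015  1.376 -1.378]
```

View pics/c9.png

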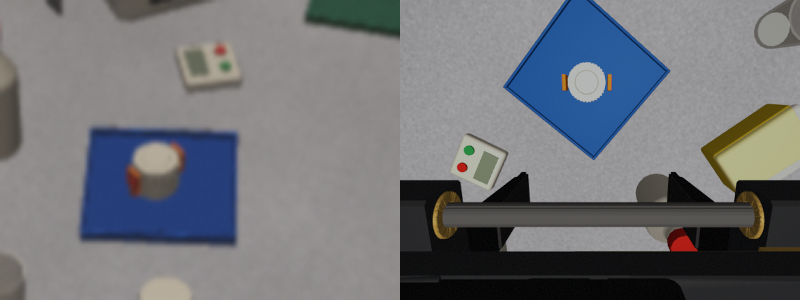

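View pics/s9b.png

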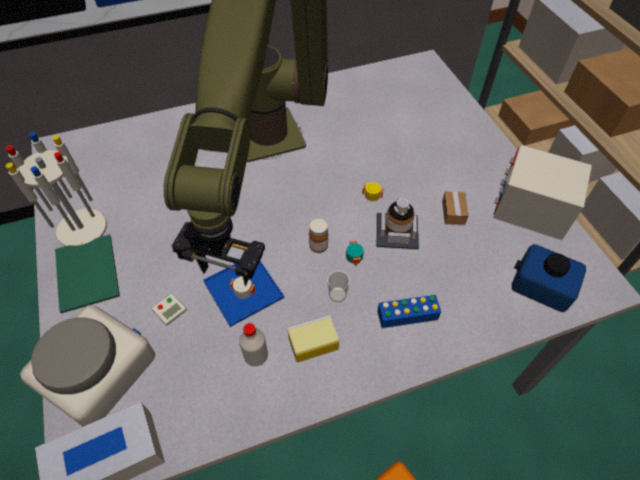

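The cap sits upright near the middle of the tray, with both tabs sprung out. The bystanders look unmoved and the gripper is clear, so I'll hand in.

```bash
python3 -c "
from station import workorder
print(workorder.close_job())"
```

```text
the job is handed in; nothing more can be done
None
```

The brown jar is open, and its cap is standing upright near the middle of the blue tray. I handed the job in at about 19 s of the 72 s allowed; no verdict is reported.

- **Opening:** I squeezed both tabs fully in at 22 N (51.5 to 52 mm across). I turned the cap counter-clockwise until the end stop showed at about 77.5° (0.22 N m), then backed off about 3°. It lifted clear without hooking.
- **Forces:** No force reading between moves exceeded about 2 N.
- **Placing:** I lowered the cap until the tool stopped descending at the predicted contact height of 30.7 mm, opened the fingers slowly and withdrew.
- **Last checks:** The final pictures show the cap upright in the tray with both tabs sprung out. The jar is still in its holder, the bystanders look unmoved and the gripper is clear.

**What disagreed or did not go cleanly**
- **Cap height:** The two-view measurement of the cap top gave about 129 mm against the stated 134 mm. I used the stated height, and the contact heights agreed with it.
- **Tool tilt:** The tool tilted up to 2.8° during the sideways carry and was down to about 0.9° at release. The cap therefore touched down on one edge before settling.
- **Contact force:** The touchdown force was lost in the sensor noise. I judged contact by height alone, and the tool sinking 1.7 mm on release bore it out.

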